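# Hang a keyhole jaw plate on the bench vise

### The arm

A 6-joint arm with a two-finger parallel gripper is mounted at the origin on the work surface. World frame = base frame: x ahead of the robot, y to its left, z up, the work surface at z = 0. Lengths are in mm, angles in rad, forces in N, time in s.
With the tool pointing down it reaches from about 350 to 975 mm from the base axis. Payload 7.1 kg.
Tool frame: the origin (TCP) lies midway between the tips of the shut fingers; the grasp point (between the pads) lies 19 mm behind it (ctrl.grip_depth is the distance from the TCP to the grasp point, in mm); z points along the fingers, y is the line along which they close (so a half turn about z gives the same grasp; the last joint's range is limited). The gripper opens to 88 mm and grips with 3 to 60 N. Pads are 20 mm wide; open, the fingers measure 115 mm over their backs; the gripper's body (75 mm by 178 mm) begins 61 mm behind the grasp point.
Start: joints at [1.24, 0.423, 1.63, -0, 1.089, -0.019], TCP at [191.701, 594.858, 222.675] pointing down, gripper open.
Joint ranges: [-3, 3], [-0.9, 2.11], [0.09, 2.58], [-1.31, 4.45], [0.11, 2.69], [-2.54, 2.54]. Speed limits (rad/s): [2.39, 2.39, 3.01, 3.14, 3.14, 3.14].

### API

Orientations are given as a rotation vector (axis times angle).
In Python, from workcell import ctrl, cams gives the robot as it stands.
- The arm moves only by the tool move_arm, never from a script. Its argument "steps" is a list of rows, each a list of 3 entries, a list of its own where there are three numbers: the shift along the tool's x, y, z in units of 25 mm (1.0 is 25 mm), then the turn about the tool's z in units of 5 degrees (1.0 is 5 degrees), then the closure, from 0 (fully open) to 1 (shut). A call has 1 to 20 rows; each row shifts and turns the commanded pose from where the row before left it, along the tool's axes as they then stand; what a row does not reach is not made up. A row lasts 1/12 s, in which the tool goes at most 41.7 mm and 7.16 degrees, less where a joint would pass 70% of its speed; a pose out of reach is approached as far as the arm can. A call is refused whole if a number of a shift passes 1 or a number of a turn 1, either way. A call with a gripper value outside its range is refused whole. The fingers move at their own pace and stop on an object; the grip force is fixed at half the most. Time passes only in rows, so rows that do not move let the fingers close. It gives the time, the measured TCP pose, the force, the opening and the grip force at its end, in the units of the state.
- ctrl.get_obs(): the state, without advancing time (a new reading comes with each control period).
- cams.get_image(name): name is "side" or "top" or "wrist"; returns a dict with "image" (480x640x3 uint8, red, green, blue), "camera_matrix" (3x3 intrinsics, pixels), "xyz" and "rotation" of the camera in the world; the wrist camera has in their place "mount" (4x4, takes a point from camera to tool coordinates, whose origin is the TCP and whose axes are the flange's). Camera axes: x right, y down, z forward; pixel columns grow to the right and rows downward; lengths in mm; the calibration is good to about 2 mm. A picture is of the moment at which its call begins: read the wrist's pose just before it. There is no depth.
- ctrl.close_job(): hands the job in; it is judged then, once.
Trained networks look in the newest picture that a camera, given by its name, has taken for a name from the list of things; names that differ only in an ending like _2 or _b are one class to them, and where a whole thing is asked for, a point or a joint stands for the part that bears it (a point fixed in the world has none). Each returns a list of dicts, best first, with "p" (0 to 1); they miss things now and then, are a little off and sometimes report something else, mostly with a low value. They report only what shows in the picture. A call takes as long as a camera call. They do not tell look-alikes from the thing itself.
- cams.boxes_of(camera, thing): "rect" ([centre column, centre row, width, height] in pixels, round what is visible of it).
- cams.cut_out(camera, thing): "pixels" (480x640 bool, what is visible of it) and "rect" ([centre column, centre row, width, height] in pixels, round what is visible of it).
The state is a dict: "t": time; "qpos": joint angles; "qvel": joint speeds; "joint_torque": joint torques, N m; "ee_pos": TCP position; "orientation": TCP orientation; "ft_force": force on the tool from outside, world axes, zero at the start; "moment": the same for the moment, N m; "width": finger opening in mm; "grasp_force": force on a finger pad.
Only numpy, scipy, OpenCV 4.12 (cv2) and the standard library are available. Lean on these libraries where they do the work, as an engineer would, in place of code of your own. Each camera call takes 0.05 s, during which the arm holds its last target. There are 200 camera calls.

### The job

Fit the loose keyhole jaw plate to the bench vise: take it out of the wooden rack, push it over both screw heads on the fixed jaw until its back lies against the jaw, slide it down so that both narrow slots drop behind the heads, press it down home with a firm push of about 15 N and leave it hanging there. Feel your way: never push on the vise with more than about 25 N, do not knock it with the gripper, and leave the vee-grooved plate in the rack and the tools and tin around it where they are.

Things in the scene. Friction and masses are not known exactly. Their poses are not given: they have to be found in the camera images.
- jaw_plate: bare aluminium jaw plate, 120 wide (its y) x 80 high (z) x 16 thick (x), about 0.36 kg, told by its two keyholes; stands upright in a rack slot, graspable across its 16 mm by the top edge. Origin: centre of its underside. The back (goes to the jaw) is its -x face at x = -8 mm. It is right way up and must be turned about the vertical to suit the vise
- slot_l (a point): seat of the +y keyhole (its slot closes 4 mm above): on the plate's back face, 35 mm to +y, 30 mm above the underside; this point lies on the screw's axis when the plate is home. Axes as the plate. The round entry hole, 14.6 mm, is centred 12 mm below it; the slot up from there is 9.6 mm wide through the 6 mm back layer; in front of that a 16 mm wide, 10 mm deep pocket takes the head
- slot_r (a point): the same point of the other keyhole, 35 mm to -y
- vise: pale green cast bench vise, bolted down, jaws 125 mm wide, jaw tops 175 mm above the bench. Origin: centre of its round base, on the bench; x points from the fixed jaw to the moving jaw. The fixed jaw's face is the plane x = +30 mm and looks to +x. A home plate stands 32 mm above the fixed jaw's top, which is 40 mm deep, so a gripper can hold it there, fingers in front and behind
- screws: two dark cap screws standing out of the fixed jaw, 70 mm apart: necks 8 mm thick and 7.5 mm long, then heads 13 mm across and 8 mm long, ending 15.5 mm off the face. The plate's 6 mm back layer fits behind the heads with 1.5 mm play. Two brass spring plungers between them stand 4 mm off the face. Origin: midway between the screws, on the jaw face, axes as the vise
- screw_l (a point): axis of the +y screw where it leaves the jaw face, 157 mm above the bench, 35 mm to +y of the middle; axes as the vise (x out of the face). The plungers push a plate away with about 2.5 N at first touch and 5 N when it lies on the face; behind the heads they hold it against these, 1.5 mm off the face, so that it does not slip down by its weight alone
- screw_r (a point): the same point of the other screw, 35 mm to -y
- vise_slide (a joint): opening of the moving jaw: at 0 its face is 110 mm from the fixed jaw's face, more when positive (m); stiff. A like plate already hangs on it, so the free gap is 17.5 mm less, and its top is 207 mm above the bench
- rack: plywood rack, 136 x 150 x 25 high, fixed on the bench, with two slots along its y, 20 mm wide, floors 15 mm above the bench, 32 mm to either side of its middle (its x). Origin: centre of its underside
- vee_plate: bystander: an aluminium plate of the same outer size in the other rack slot, with a level groove across its front (+x) and two plain dark screw holes, no keyholes. Origin: centre of its underside
- screwdriver: bystander: screwdriver with green handle, 190 long, lying on the bench
- tin: bystander: round dark tin, 71 across, 26 high
- forceps: bystander: closed steel forceps, 140 long, lying on the bench
There are look-alikes about, which are no part of the job. Leave any purple look-alike of the jaw_plate alone.

How it is judged:
By the outcome, as a careful person would: the job done as asked, in the order asked, and still so for the second after the job is handed in, with the robot touching nothing.
It also fails if it takes over 61 s, if anything falls off the work surface, if the arm or the gripper's body presses on something with over 40 N, if the wrist force passes 120 N, or if a joint passes its speed limit or range.

## Working session

There is one attempt and no reset: what is moved stays moved. The work goes in short steps, Python scripts to look and compute and a tool call to move; the robot and the scene stay as the last step left them, time stands still between calls to the robot, and variables do not carry over. Pictures are saved under pics/ and viewed, at most 10 in all, crops included, and the job is handed in when it is done.

Besides the shell and the picture viewer there is one more tool, called after "Request:" as name(argument=value, ...) on one line, values as JSON. move_arm: Moves the arm, as the interface text tells. Its arguments: {"type":"object","properties":{"steps":{"type":"array"}},"required":["steps"]}

```bash
ls; mkdir -p pics
python3 - <<'E'
from workcell import ctrl,cams
import cv2,numpy as np
o=ctrl.get_obs();print({k:np.round(v,3).tolist() for k,v in o.items()})
ims=[]
for c in("side","top","wrist"):
    d=cams.get_image(c);ims.append(d["image"]);np.save(f"pics/{c}.npy",d["image"])
    print(c,{k:np.round(v,3).tolist() for k,v in d.items() if k!="image"})
    for n in("jaw_plate","vee_plate","vise","screws","screw_l","rack","screwdriver","tin","forceps"):
        print(n,[(np.round(r["rect"]).tolist(),round(r["p"],2)) for r in cams.boxes_of(c,n)][:4])
cv2.imwrite("pics/side.png",ims[0][:,:,::-1]);cv2.imwrite("pics/top.png",ims[1][:,:,::-1])
E
```

```text
pics
{'t': 0.0, 'qpos': [1.24, 0.424, 1.631, -0.0, 1.089, -0.019], 'qvel': [-0.001, 0.0, 0.0, 0.001, -0.002, -0.0], 'joint_torque': [-0.002, -54.463, -27.366, 0.064, 0.023, -0.0], 'ee_pos': [191.549, 594.36, 221.916], 'orientation': [-0.488, -3.103, 0.002], 'ft_force': [-0.774, -0.132, 0.495], 'moment': [-0.013, -0.034, -0.056], 'grasp_force': 0.0, 'width': 88.05}
side {'camera_matrix': [[519.126, 0.0, 327.187], [0.0, 519.126, 248.796], [0.0, 0.0, 1.0]], 'xyz': [-68.386, -681.332, 861.018], 'rotation': [-2.121, 0.718, -0.364]}
jaw_plate [([224.0, 287.0, 29.0, 60.0], 0.77), ([282.0, 327.0, 14.0, 67.0], 0.73), ([284.0, 256.0, 15.0, 52.0], 0.58)]
vee_plate [([310.0, 257.0, 23.0, 54.0], 0.69)]
vise [([428.0, 334.0, 168.0, 150.0], 0.55), ([464.0, 310.0, 92.0, 97.0], 0.29), ([310.0, 255.0, 20.0, 52.0], 0.24)]
screws []
screw_l [([426.0, 336.0, 167.0, 146.0], 0.56)]
rack [([298.0, 271.0, 64.0, 53.0], 0.91)]
screwdriver [([206.0, 253.0, 19.0, 30.0], 0.63)]
tin [([385.0, 267.0, 30.0, 23.0], 0.8), ([333.0, 230.0, 45.0, 16.0], 0.27)]
forceps [([336.0, 229.0, 42.0, 11.0], 0.61)]
top {'camera_mat
[... 348 characters left out ...]
]
vise [([489.0, 215.0, 122.0, 179.0], 0.81)]
screws [([494.0, 233.0, 47.0, 22.0], 0.52)]
screw_l [([487.0, 214.0, 119.0, 180.0], 0.78), ([292.0, 228.0, 59.0, 35.0], 0.22)]
rack [([291.0, 226.0, 61.0, 34.0], 0.69)]
screwdriver [([178.0, 304.0, 71.0, 68.0], 0.75)]
tin [([352.0, 158.0, 32.0, 37.0], 0.73)]
forceps [([252.0, 155.0, 26.0, 60.0], 0.55)]
wrist {'camera_matrix': [[373.442, 0.0, 316.523], [0.0, 373.442, 240.704], [0.0, 0.0, 1.0]], 'mount': [[0.0, -0.967, -0.255, 69.333], [1.0, 0.001, -0.001, 0.282], [0.002, -0.255, 0.967, -161.456], [0.0, 0.0, 0.0, 1.0]]}
jaw_plate []
vee_plate []
vise []
screws []
screw_l []
rack []
screwdriver [([237.0, 411.0, 115.0, 43.0], 0.86)]
tin []
forceps []
```

Run:
```python
import cv2,numpy as np
t=np.load("pics/top.npy")[120:375,140:560,::-1];cv2.imwrite("pics/topc.png",cv2.resize(t,(800,486),interpolation=cv2.INTER_CUBIC))
t=np.load("pics/side.npy")[200:420,180:520,::-1];cv2.imwrite("pics/sidec.png",cv2.resize(t,(800,518),interpolation=cv2.INTER_CUBIC))
```

```text
(no output)
```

View pics/topc.png

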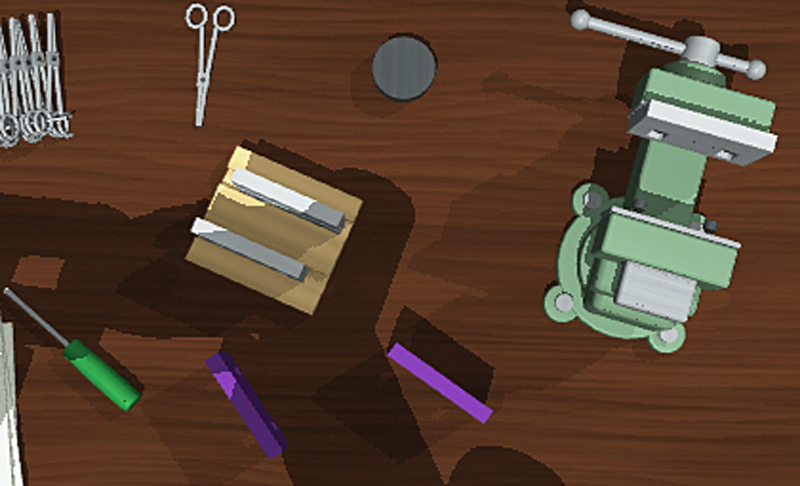

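View pics/sidec.png

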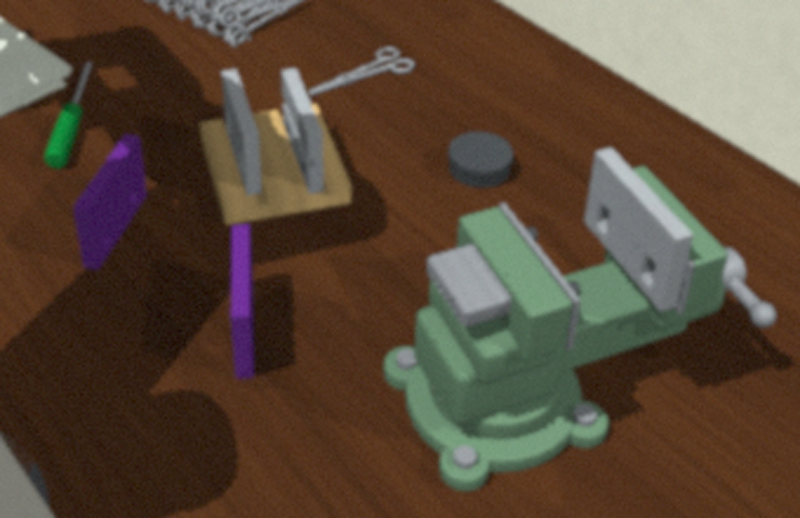

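Top crop: two bare plates in the rack at about (290,200) and (250,250), purple look-alikes at (245,405) and (440,383), vise at (670,240) with its plate already on the moving jaw. Candidates for the jaw plate are full-image top pixels (270,252), (292,227), and the purple ones at (268,331) and (371,320). Purple is excluded, so a close look has to separate the two rack plates.

```bash
cat > h.py <<'E'
import numpy as np,cv2
from scipy.spatial.transform import Rotation as R
from workcell import ctrl,cams
def top(img=None):
    d=cams.get_image("top");return d
def ray(d,uv,z):
    K=np.array(d["camera_matrix"]);r=np.array(d["rotation"]);Rm=R.from_rotvec(r.ravel()).as_matrix() if r.size==3 else r
    v=Rm@np.linalg.solve(K,[*uv,1]);c=np.array(d["xyz"]);return c+v*(z-c[2])/v[2]
def proj(d,P):
    K=np.array(d["camera_matrix"]);Rm=R.from_rotvec(np.array(d["rotation"]).ravel()).as_matrix()
    p=(np.atleast_2d(P)-d["xyz"])@Rm@K.T;return p[:,:2]/p[:,2:]
def wrist():
    o=ctrl.get_obs();d=cams.get_image("wrist");M=np.array(d["mount"]);Rt=R.from_rotvec(o["orientation"]).as_matrix()
    d["xyz"]=Rt@M[:3,3]+o["ee_pos"];d["rotation"]=R.from_matrix(Rt@M[:3,:3]).as_rotvec();return d
E
python3 - <<'E'
from h import *
d=cams.get_image("top")
f=lambda u,v:(140+u*420/800,120+v*255/486)
for n,(u,v),z in[("A1",(237,172),95),("A2",(342,222),95),("B1",(195,225),95),("B2",(305,273),95),
 ("jawedgeL",(610,210),175),("jawedgeR",(740,245),175),("mvL",(648,102),207),("mvR",(775,143),207),("mvfL",(630,133),127),("base",(625,270),20),("tin",(405,68),26),("fwrist",(200,120),0),("sd",(100,375),20),("bar",(580,20),100)]:
    print(n,np.round(ray(d,f(u,v),z)))
# bolt lugs
for b in[(588,198),(563,302),(667,333)]:print("lug",np.round(ray(d,f(*b),20)))
for n in("rack","vise","jaw_plate","vee_plate"):
  for r in cams.cut_out("top",n)[:3]:
    c,_=cv2.findContours(r["pixels"].astype(np.uint8),0,2);print(n,round(r["p"],2),cv2.minAreaRect(max(c,key=len)))
o=ctrl.get_obs();print(R.from_rotvec(o["orientation"]).as_matrix().round(3).tolist())
E
```

```text
A1 [556. 232.  95.]
A2 [507. 122.  95.]
B1 [500. 272.  95.]
B2 [454. 158.  95.]
jawedgeL [ 516. -133.  175.]
jawedgeR [ 486. -255.  175.]
mvL [ 614. -161.  207.]
mvR [ 578. -278.  207.]
mvfL [ 601. -164.  127.]
base [ 471. -183.   20.]
tin [687.  60.  26.]
fwrist [629. 288.   0.]
sd [344. 380.  20.]
bar [ 724. -118.  100.]
lug [ 549. -143.   20.]
lug [ 435. -116.   20.]
lug [ 405. -228.   20.]
rack 0.87 ((283.8866271972656, 240.5051727294922), (73.30799102783203, 66.20056915283203), 23.962486267089844)
vise 0.81 ((487.7181396484375, 216.58255004882812), (113.7112808227539, 174.55548095703125), 5.477368354797363)
jaw_plate 0.98 ((370.4405822753906, 320.29608154296875), (62.18256759643555, 8.602069854736328), 35.0958137512207)
jaw_plate 0.57 ((269.6922912597656, 331.0384521484375), (62.403778076171875, 13.867505073547363), 56.3099365234375)
jaw_plate 0.56 ((271.1391906738281, 250.56185913085938), (64.4744873046875, 9.645788192749023), 23.962486267089844)
vee_plate 0.74 ((290.7796325683594, 224.600830078125), (63.4697380065918, 10.851865768432617), 24.227745056152344)
[[-0.952, 0.307, -0.0], [0.307, 0.952, -0.0], [0.0, -0.0, -1.0]]
```

Request:
move_arm(steps=[[[-1, -1, 0], 0, 0], [[-1, -1, 0], 0, 0], [[-1, -1, 0.4], 0, 0], [[-1, -1, 0.4], 0, 0], [[-1, -1, 0.4], 0, 0], [[-1, -1, 0.4], 0, 0], [[-1, -1, 0.4], 0, 0], [[-1, -1, 0.4], 0, 0], [[-1, -1, 0.4], 0, 0], [[-1, -1, 0.4], 0, 0], [[-0.4, -0.4, 0.2], 0.6, 0], [[0, 0, 0], 0.6, 0], [[0, 0, 0], 0, 0]])

```text
t: 2.83
ee_pos: [359.8, 266.6, 137.5]
orientation: [-0.656, -3.072, 0.001]
ft_force: [-0.3, 0.1, 0.4]
width: 87.8
grasp_force: 0.0
```

Run:
```python
from h import *
d=wrist();cv2.imwrite("pics/w1.png",d["image"][:,:,::-1])
for n in("jaw_plate","vee_plate","slot_l","rack"):print(n,[(np.round(r["rect"]).tolist(),round(r["p"],2)) for r in cams.boxes_of("wrist",n)][:4])
```

```text
jaw_plate [([218.0, 228.0, 190.0, 126.0], 0.89), ([324.0, 419.0, 176.0, 55.0], 0.62)]
vee_plate []
slot_l [([214.0, 227.0, 192.0, 123.0], 0.91), ([322.0, 418.0, 177.0, 60.0], 0.85)]
rack [([311.0, 386.0, 180.0, 107.0], 0.69)]
```

View pics/w1.png

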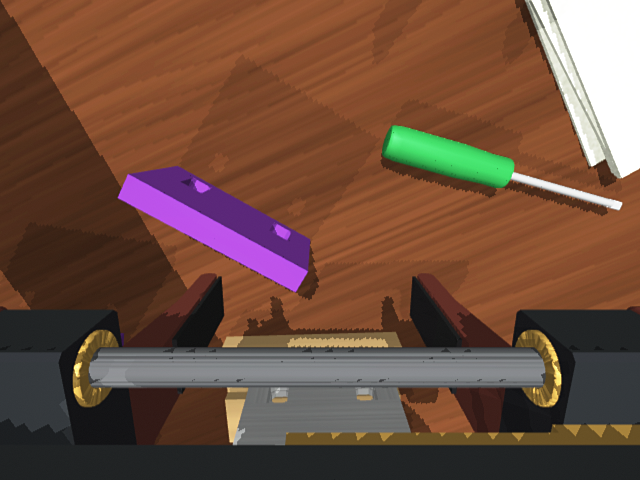

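The wrist view shows a rack plate with two keyholes at (280,393) and (365,393), partly hidden by the gripper, and a purple look-alike at (215,230). I'll move in for a close crop.

Request:
move_arm(steps=[[[-0.6, 0, -0.2], 0, 0], [[-1, 0, -0.3], 0, 0], [[-1, 0, -0.3], 0, 0], [[-0.6, 0, -0.2], 0, 0], [[0, 0, 0], 0, 0]])

```text
t: 3.5
ee_pos: [435.5, 235.5, 164.0]
orientation: [0.65, 3.07, 0.003]
ft_force: [-0.5, 0.5, 0.6]
width: 87.9
grasp_force: 0.0
```

Run:
```python
from h import *
d=wrist();np.save("pics/w2.npy",d["image"]);cv2.imwrite("pics/w2.png",cv2.resize(d["image"][180:,160:480,::-1],(640,600),interpolation=cv2.INTER_CUBIC))
for n in("jaw_plate","vee_plate"):print(n,[(np.round(r["rect"]).tolist(),round(r["p"],2)) for r in cams.boxes_of("wrist",n)][:4])
```

```text
jaw_plate [([63.0, 250.0, 125.0, 67.0], 0.94), ([214.0, 94.0, 185.0, 126.0], 0.76), ([318.0, 304.0, 176.0, 60.0], 0.73)]
vee_plate [([299.0, 375.0, 162.0, 74.0], 0.73)]
```

View pics/w2.png

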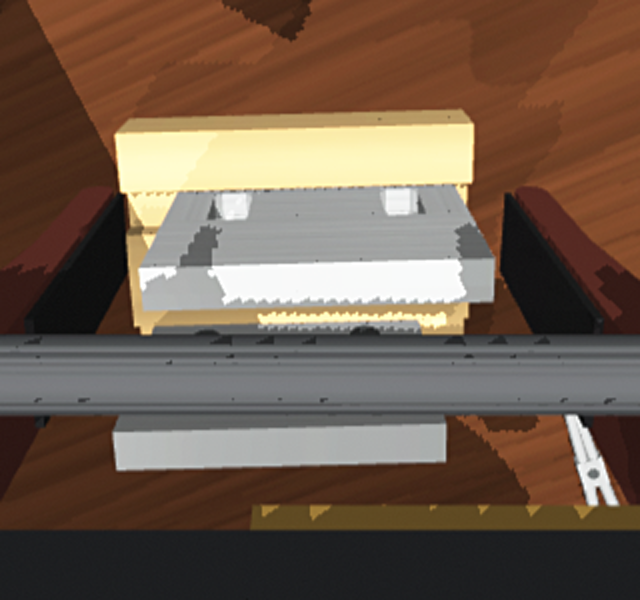

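The near plate has the two keyholes (crop (232,205) and (400,202)). The far plate has plain dark holes, so it is the vee plate. Next I'll zoom in to tell front from back.

Run:
```python
from h import *
t=np.load("pics/w2.npy")[262:300,245:395,::-1];cv2.imwrite("pics/z.png",cv2.resize(t,(800,400),interpolation=cv2.INTER_CUBIC))
```

```text
(no output)
```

View pics/z.png

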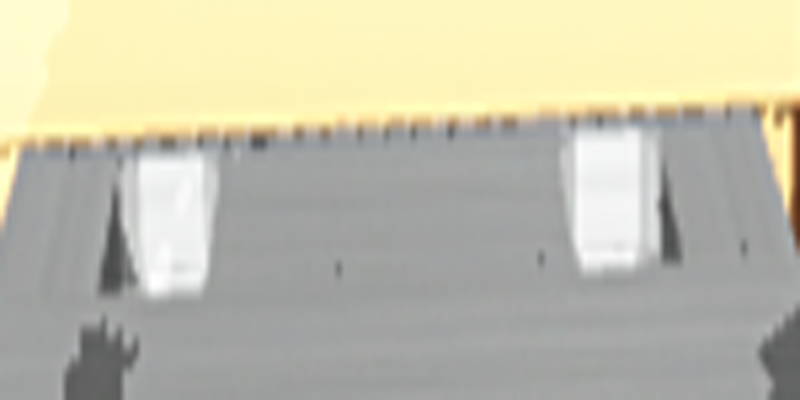

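Run:
```python
from h import *
d=wrist();f=lambda u,v:(160+u/2,180+v/2)
P=[ray(d,f(*p),95) for p in[(140,267),(494,257),(494,302),(143,311)]]
print(np.round(P,1).tolist())
a,b=P[0],P[1];e=(b-a)/np.linalg.norm(b-a);n=np.cross(e,[0,0,1]);print("len",np.linalg.norm(b-a),np.linalg.norm(P[2]-b),"dir",e, n)
m=(a+b)/2
for s in(-35,35):
  for w in(4.8,8,7.3):
    for z in(34,26,18):
      q=proj(d,[m+e*(s+k*w)+[0,0,15+z-95] for k in(-1,1)]);print(s,w,z,np.round((q-[245,262])*[800/150,400/38]).tolist())
```

```text
[[445.8, 165.7, 95.0], [490.0, 275.1, 95.0], [505.5, 269.3, 95.0], [460.7, 159.2, 95.0]]
len 117.99987151351819 16.541939424567452 dir [0.37491519 0.92705911 0.        ] [ 0.92705911 -0.37491519  0.        ]
-35 4.8 34 [[120.0, 262.0], [185.0, 259.0]]
-35 4.8 26 [[127.0, 223.0], [191.0, 220.0]]
-35 4.8 18 [[134.0, 186.0], [195.0, 183.0]]
-35 8 34 [[99.0, 264.0], [207.0, 257.0]]
-35 8 26 [[106.0, 225.0], [212.0, 219.0]]
-35 8 18 [[113.0, 188.0], [216.0, 182.0]]
-35 7.3 34 [[104.0, 263.0], [202.0, 258.0]]
-35 7.3 26 [[111.0, 224.0], [207.0, 219.0]]
-35 7.3 18 [[118.0, 187.0], [212.0, 182.0]]
35 4.8 34 [[595.0, 235.0], [661.0, 232.0]]
35 4.8 26 [[590.0, 197.0], [654.0, 193.0]]
35 4.8 18 [[585.0, 160.0], [647.0, 157.0]]
35 8 34 [[574.0, 237.0], [682.0, 230.0]]
35 8 26 [[569.0, 198.0], [675.0, 192.0]]
35 8 18 [[564.0, 162.0], [668.0, 156.0]]
35 7.3 34 [[578.0, 236.0], [678.0, 231.0]]
35 7.3 26 [[573.0, 198.0], [670.0, 192.0]]
35 7.3 18 [[569.0, 161.0], [663.0, 156.0]]
```

The zoom matches a 16 mm wide pocket at both keyholes, so the robot-facing side is the plate's front and the plate needs about a -172° turn. First I'll look at the screws from the vise's front.

Request:
move_arm(steps=[[[0, 0, -1], 0, 0], [[-0.3, -0.3, -1], 0, 0], [[-0.6, -0.7, -1], 1, 0], [[-0.9, -1, 0], 0, 0], [[-0.9, -1, 0], 0, 0], [[-0.9, -1, 0], 0, 0], [[-0.9, -1, 0], 0, 0], [[-0.9, -1, 0], 0, 0], [[-0.9, -1, 0], 0, 0], [[-0.9, -1, 0], 0, 0], [[-0.9, -1, 0], 0, 0], [[-0.9, -1, 0], 0, 0], [[-0.9, -1, 0], 0, 0], [[0, 0, 0], 1, 0], [[0, 0, 0], 1, 0], [[0, 0, 0], 1, 0], [[0, 0, 0], 1, 0], [[0, 0, 0], 1, 0], [[0, 0, 0], 1, 0], [[0, 0, 0], 1, 0]])

```text
t: 5.37
ee_pos: [518.6, -123.1, 237.0]
orientation: [-1.665, -2.662, 0.001]
ft_force: [-0.6, -0.6, 0.0]
width: 87.8
grasp_force: 0.0
```

Request:
move_arm(steps=[[[0, 0, 0], 1, 0], [[0, 0, 0], 1, 0], [[0, 0, 0], 1, 0], [[0, 0, 0], 1, 0], [[0, 0, 0], 1, 0], [[0, 0, 0], 1, 0], [[0, 0, 0], 1, 0], [[0, 0, 0], 1, 0], [[0, 0, 0], 1, 0], [[0, 0, 0], 1, 0], [[0, 0, 0], 1, 0], [[0, 0, 0], 1, 0], [[0, 0, 0], 1, 0], [[0, 0, 0], 1, 0], [[0, 0, 0], 1, 0], [[0, 0, 0], 1, 0], [[0, 0, 0], 1, 0], [[0, 0, 0], 1, 0], [[0, 0, 0], 1, 0], [[0, 0, 0], 1, 0]])

```text
t: 7.03
ee_pos: [518.6, -123.0, 237.0]
orientation: [-3.11, -0.436, 0.002]
ft_force: [-0.2, 0.4, 0.1]
width: 87.9
grasp_force: 0.0
```

Request:
move_arm(steps=[[[0.25, 0.8, 0], 0, 0], [[0.25, 0.85, 0], 0, 0], [[0.25, 0.85, 0], 0, 0], [[0.3, 0.85, 0], 0, 0], [[0.3, 0.8, 0], 0, 0], [[0, 0, 0], 1, 0], [[0, 0, 0], 1, 0], [[0, 0, 0], 1, 0], [[0, 0, 0], 1, 0], [[0, 0, 0], 1, 0], [[0, 0, 0], 1, 0], [[0, 0, 0], 0, 0]])

```text
t: 8.03
ee_pos: [580.1, -213.2, 236.9]
orientation: [-3.118, 0.382, 0.003]
ft_force: [-0.3, -0.4, -0.2]
width: 87.7
grasp_force: 0.0
```

Run:
```python
from h import *
d=wrist();np.savez("pics/w3.npz",img=d["image"],xyz=d["xyz"],rotation=d["rotation"],camera_matrix=d["camera_matrix"])
cv2.imwrite("pics/w3.png",cv2.resize(d["image"][150:390,160:480,::-1],(800,600),interpolation=cv2.INTER_CUBIC))
for n in("screws","screw_l","screw_r","vise"):print(n,[(np.round(r["rect"]).tolist(),round(r["p"],2)) for r in cams.boxes_of("wrist",n)][:4])
print(ctrl.get_obs()["qpos"])
```

```text
screws [([321.0, 338.0, 116.0, 24.0], 0.79)]
screw_l [([292.0, 245.0, 297.0, 397.0], 0.82)]
screw_r [([292.0, 245.0, 297.0, 397.0], 0.82)]
vise [([294.0, 247.0, 287.0, 401.0], 0.91)]
[-3.72549820e-01  3.98214235e-01  1.63150855e+00  2.47931461e-05
  1.11228397e+00  1.43798341e+00]
```

View pics/w3.png

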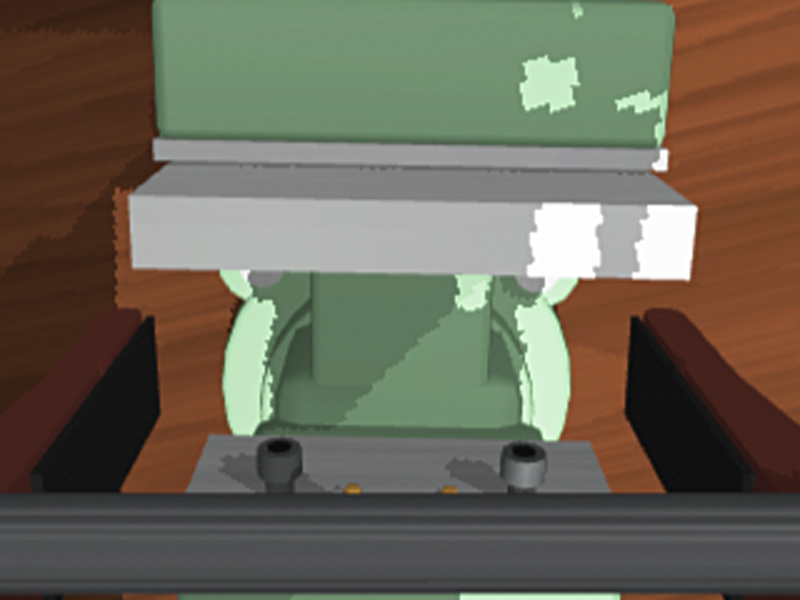

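Run:
```python
from h import *
z=np.load("pics/w3.npz");d={k:z[k] for k in z}
f=lambda u,v:(160+u/2.5,150+v/2.5)
a=ray(d,f(279,446.5),157);b=ray(d,f(523,451.5),157);print("headends",a,b,np.linalg.norm(a-b))
e=(a-b)/np.linalg.norm(a-b);print("y dir deg",np.degrees(np.arctan2(e[1],e[0])))
n=np.array([e[1],-e[0],0]);m=(a+b)/2;print("screws origin w:",m-15.5*n,"n",n)
# moving plate top edge direction/pos
p=[ray(d,f(*q),207) for q in[(131,196),(696,207),(690,280),(133,268)]];print(np.round(p,1).tolist(),[np.linalg.norm(p[0]-p[1]),np.linalg.norm(p[1]-p[2])], "dist from face",[float((x-(m-15.5*n))@n) for x in p])
e2=p[0]-p[1];print("deg", np.degrees(np.arctan2(e2[1],e2[0])))
q=(p[0]+p[1]+p[2]+p[3])/4;print("lateral of moving plate centre",float((q-m)@e))
# top view
t=cams.get_image("top");np.savez("pics/t2.npz",**{k:t[k] for k in t})
im=t["image"];P=m-15.5*n
for s in(-1,1):print("top proj", proj(t,[P+s*35*e+15.5*n,P+s*62.5*e+[0,0,18],P+s*62.5*e-40*n+[0,0,18]]).round(1).tolist())
c=im[195:275,440:560,::-1];cv2.imwrite("pics/tz.png",cv2.resize(c,(800,533),interpolation=cv2.INTER_CUBIC))
```

```text
headends [ 530.41364246 -167.97163395  157.        ] [ 512.04639666 -235.15555824  157.        ] 69.64937473968016
y dir deg 74.70967728758225
screws origin w: [ 506.27868898 -197.47608905  157.        ] n [ 0.96460197 -0.26371013  0.        ]
[[618.1, -166.4, 207.0], [587.1, -281.2, 207.0], [571.4, -277.3, 207.0], [602.9, -161.9, 207.0]] [np.float64(118.94915985986724), np.float64(16.167948399925972)] dist from face [99.68331260851913, 100.04145146181516, 83.87937635947273, 83.84185309888815]
deg 74.88218691943473
lateral of moving plate centre 0.015872213017413872
top proj [[514.0, 235.2], [529.7, 246.7], [524.1, 268.0]]
top proj [[477.0, 224.3], [462.4, 226.7], [456.5, 247.9]]
```

Request:
move_arm(steps=[[[-0.5, -0.98, 0], 0, 0.4], [[-0.5, -0.98, 0], 0, 0.4], [[-0.52, -0.98, 0], 0, 0.4], [[-0.52, -0.98, 0], 0, 0.4], [[-0.52, -0.98, 0], 0, 0.4], [[-0.52, -0.98, 0], 0, 0.4], [[-0.52, -0.98, 0], 0, 0.4], [[-0.52, -0.98, 0], 0, 0.4], [[-0.52, -0.98, 0], 0, 0.4], [[-0.52, -0.98, 0], 0, 0.4], [[-0.52, -0.98, 0], 0, 0.4], [[-0.52, -0.98, 0], 0, 0.4], [[-0.52, -0.98, 0], 0, 0.4], [[-0.5, -0.98, 0], 0, 0.4], [[-0.5, -0.98, 0], 0, 0.4], [[-0.5, -0.98, 0], 0, 0.4], [[0, 0, 0], -1, 0.4], [[0, 0, 0], -1, 0.4], [[0, 0, 0], -1, 0.4], [[0, 0, 0], -1, 0.4]])

```text
t: 10.0
ee_pos: [474.9, 215.6, 237.7]
orientation: [-3.137, -0.177, -0.0]
ft_force: [-1.0, -0.1, -0.1]
width: 52.8
grasp_force: 0.0
```

Request:
move_arm(steps=[[[0, 0, 0], -1, 0.4], [[0, 0, 0], -1, 0.4], [[0, 0, 0], -1, 0.4], [[0, 0, 0], -1, 0.4], [[0, 0, 0], -1, 0.4], [[0, 0, 0], -1, 0.4], [[0, 0, 0], -1, 0.4], [[0, 0, 0], -1, 0.4], [[0, 0, 0], -1, 0.4], [[0, 0, 0], -1, 0.4], [[0, 0, 0], -1, 0.4], [[0, 0, 0], -1, 0.4], [[0, 0, 0], -1, 0.4], [[0, 0, 0], -1, 0.4], [[0, 0, 0], -1, 0.4], [[0, 0, 0], -1, 0.4], [[0, 0, 0], -1, 0.4], [[0, 0, 0], -1, 0.4], [[0, 0, 0], -1, 0.4], [[0, 0, 0], -1, 0.4]])

```text
t: 11.67
ee_pos: [475.0, 215.3, 237.7]
orientation: [1.881, 2.516, 0.0]
ft_force: [-0.3, -0.1, -0.3]
width: 52.7
grasp_force: 0.0
```

Request:
move_arm(steps=[[[0, 0, 0], -1, 0.4], [[0, 0, 0], -1, 0.4], [[0, 0, 0], -1, 0.4], [[0, 0, 0], -1, 0.4], [[0, 0, 0], -1, 0.4], [[0, 0, 0], -1, 0.4], [[0, 0, 0], -1, 0.4], [[0, 0, 0], -1, 0.4], [[0, 0, 0], -1, 0.4], [[0, 0, 0], -1, 0.4], [[0, 0, 0], -1, 0.4], [[0, 0, 0], -1, 0.4], [[0, 0, 0], -1, 0.4], [[0, 0, 0], -1, 0.4], [[0, 0, 0], -1, 0.4], [[0, 0, 0], -1, 0.4], [[0, 0, 0], -1, 0.4], [[0, 0, 0], -1, 0.4], [[0, 0, 0], -1, 0.4], [[0, 0, 0], -1, 0.4]])

```text
t: 13.33
ee_pos: [475.0, 215.3, 237.7]
orientation: [-0.718, 3.058, 0.0]
ft_force: [0.3, 0.9, 0.3]
width: 52.5
grasp_force: 0.0
```

Request:
move_arm(steps=[[[0, 0, 0], -1, 0.4], [[0, 0, 0], -1, 0.4], [[0, 0, 0], -1, 0.4], [[0, 0, 0], -1, 0.4], [[0, 0, 0], -1, 0.4], [[0, 0, 0], -1, 0.4], [[0, 0, 0], -1, 0.4], [[0, 0, 0], -1, 0.4], [[0, 0, 0], -0.4, 0.4], [[0, 0, 0], 0, 0.4]])

```text
t: 14.17
ee_pos: [475.1, 215.3, 237.7]
orientation: [-1.762, 2.601, -0.0]
ft_force: [1.1, 0.0, 0.2]
width: 52.7
grasp_force: 0.0
```

Run:
```python
from h import *
o=ctrl.get_obs();print(o["qpos"].round(3),o["ee_pos"],o["orientation"],o["width"])
d=wrist();np.savez("pics/w4.npz",**{k:d[k] for k in d})
c=d["image"][:,:,::-1].copy();cv2.imwrite("pics/w4.png",c)
```

```text
[ 0.403  0.253  1.844 -0.     1.045 -2.359] [475.05096723 215.2819556  237.72619755] [-1.76244011e+00  2.60054190e+00 -3.08293304e-05] 52.735936144931905
```

View pics/w4.png

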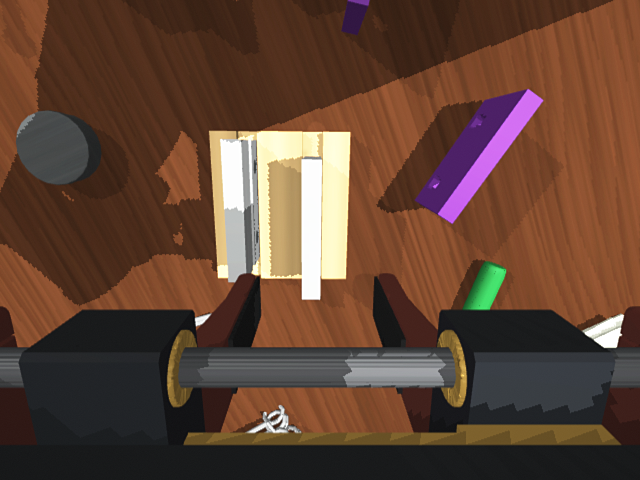

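Run:
```python
from h import *
z=np.load("pics/w4.npz");d={k:z[k] for k in z}
im=d["image"].astype(int);m=(im.min(2)>225)&(np.indices(im.shape[:2])[1]>290)&(np.indices(im.shape[:2])[1]<330)&(np.indices(im.shape[:2])[0]<305)
c,_=cv2.findContours(m.astype(np.uint8),0,2);c=max(c,key=cv2.contourArea)
bx=cv2.boxPoints(cv2.minAreaRect(c));print(bx.round(1).tolist())
P=np.array([ray(d,p,95) for p in bx]);C=P.mean(0);print(P.round(1).tolist(),"centre",C)
for i in(0,1):v=P[i+1]-P[i];print(np.linalg.norm(v),np.degrees(np.arctan2(v[1],v[0])))
o=ctrl.get_obs();Rt=R.from_rotvec(o["orientation"]).as_matrix();print("tool delta",Rt.T@(C-o["ee_pos"]))
```

```text
[[302.0, 159.0], [321.0, 159.0], [321.0, 298.0], [302.0, 298.0]]
[[464.9, 158.3, 95.0], [450.8, 163.9, 95.0], [494.6, 274.7, 95.0], [510.1, 268.6, 95.0]] centre [480.08459431 216.37305712  95.        ]
15.13096788869459 158.26740722769756
119.203712646597 68.44025586337023
tool delta [ -2.91194259  -4.27498084 142.70509434]
```

The close view shows the jaw plate top at (311,228), aligned with the fingers, and the vee plate at (237,210). I'll descend and grip it.

Request:
move_arm(steps=[[[-0.1, -0.1, 0], 0, 0.4], [[0, 0, 1], 0, 0.4], [[0, 0, 1], 0, 0.4], [[0, 0, 1], 0, 0.4], [[0, 0, 1], 0, 0.4], [[0, 0, 1], 0, 0.4], [[0, 0, 1], 0, 0.4], [[0, 0, 0.75], 0, 0.4], [[0, 0, 0], 0, 0.4], [[0, 0, 0], 0, 1], [[0, 0, 0], 0, 1], [[0, 0, 0], 0, 1], [[0, 0, 0], 0, 1], [[0, 0, 0], 0, 1], [[0, 0, 0], 0, 1], [[0, 0, 0], 0, 1]])

```text
t: 15.55
ee_pos: [478.9, 216.9, 69.7]
orientation: [-1.759, 2.601, -0.001]
ft_force: [0.0, -1.9, 7.1]
width: 15.6
grasp_force: 30.0
```

Request:
move_arm(steps=[[[0, 0, -0.3], 0, 1], [[0, 0, -0.6], 0, 1], [[0, 0, -0.9], 0, 1], [[0, 0, -0.9], 0, 1], [[0, 0, -0.9], 0, 1], [[0, 0, -0.9], 0, 1], [[0, 0, -0.9], 0, 1], [[0, 0, -0.9], 0, 1], [[0, 0, -0.9], 0, 1], [[0, 0, -0.9], 0, 1], [[0, 0, -0.5], 0, 1], [[0, 0, 0], 0, 1]])

```text
t: 16.55
ee_pos: [479.3, 217.2, 287.0]
orientation: [-1.757, 2.599, -0.001]
ft_force: [-0.1, 1.2, -3.5]
width: 15.9
grasp_force: 30.0
```

Request:
move_arm(steps=[[[0, 0, 0], 0.5, 1], [[0, 0, 0], 1, 1], [[0, 0, 0], 1, 1], [[0, 0, 0], 1, 1], [[0, 0, 0], 1, 1], [[0, 0, 0], 1, 1], [[0, 0, 0], 1, 1], [[0, 0, 0], 1, 1], [[0, 0, 0], 1, 1], [[0, 0, 0], 1, 1], [[0, 0, 0], 1, 1], [[0, 0, 0], 1, 1], [[0, 0, 0], 1, 1], [[0, 0, 0], 1, 1], [[0, 0, 0], 1, 1], [[0, 0, 0], 1, 1], [[0, 0, 0], 1, 1], [[0, 0, 0], 1, 1], [[0, 0, 0], 1, 1], [[0, 0, 0], 1, 1]])

```text
t: 18.22
ee_pos: [477.2, 216.3, 282.4]
orientation: [-0.802, -3.035, 0.003]
ft_force: [0.5, -0.1, -3.2]
width: 15.8
grasp_force: 30.0
```

Request:
move_arm(steps=[[[0, 0, 0], 1, 1], [[0, 0, 0], 1, 1], [[0, 0, 0], 1, 1], [[0, 0, 0], 1, 1], [[0, 0, 0], 1, 1], [[0, 0, 0], 1, 1], [[0, 0, 0], 1, 1], [[0, 0, 0], 1, 1], [[0, 0, 0], 1, 1], [[0, 0, 0], 1, 1], [[0, 0, 0], 1, 1], [[0, 0, 0], 1, 1], [[0, 0, 0], 1, 1], [[0, 0, 0], 1, 1], [[0, 0, 0], 1, 1], [[0, 0, 0], 0.15, 1], [[0, 0, 0], 0, 1]])

```text
t: 19.63
ee_pos: [477.6, 216.4, 282.9]
orientation: [-2.492, -1.912, 0.003]
ft_force: [0.6, -0.8, -2.5]
width: 15.9
grasp_force: 30.0
```

Request:
move_arm(steps=[[[-0.5, 0.24, 0], 0, 1], [[-0.98, 0.47, 0], 0, 1], [[-0.98, 0.47, 0], 0, 1], [[-0.98, 0.47, 0], 0, 1], [[-0.98, 0.47, 0], 0, 1], [[-0.98, 0.47, 0], 0, 1], [[-0.98, 0.47, 0], 0, 1], [[-0.98, 0.47, 0], 0, 1], [[-0.98, 0.47, 0], 0, 1], [[-0.98, 0.47, 0], 0, 1], [[-0.98, 0.47, 0], 0, 1], [[-0.98, 0.47, 0], 0, 1], [[-0.98, 0.47, 0], 0, 1], [[-0.98, 0.47, 0], 0, 1], [[-0.98, 0.47, 0], 0, 1], [[-0.98, 0.47, 0], 0, 1], [[-0.5, 0.23, 0], 0, 1], [[0, 0, 0], 0, 1], [[0, 0, 0], 0, 1]])

```text
t: 21.22
ee_pos: [557.0, -211.2, 283.2]
orientation: [-2.493, -1.909, 0.001]
ft_force: [-0.2, -0.1, -3.0]
width: 15.9
grasp_force: 30.0
```

Run:
```python
from h import *
o=ctrl.get_obs();print(o["qpos"].round(3),o["ee_pos"],o["orientation"],o["ft_force"])
t=cams.get_image("top");w=wrist();s=cams.get_image("side")
np.savez("pics/t5.npz",**{k:t[k] for k in t});np.savez("pics/w5.npz",**{k:w[k] for k in w});np.savez("pics/s5.npz",**{k:s[k] for k in s})
def C(a,x0,y0,x1,y1,sz):return cv2.resize(a["image"][y0:y1,x0:x1,::-1],sz,interpolation=cv2.INTER_CUBIC)
cv2.imwrite("pics/m5.png",np.vstack([np.hstack([C(t,430,170,570,275,(400,300)),C(s,360,230,520,350,(400,300))]),np.hstack([C(w,160,150,480,390,(400,300)),np.zeros((300,400,3),np.uint8)])]))
```

```text
[-3.830e-01  3.180e-01  1.639e+00  1.000e-03  1.186e+00 -1.190e-01] [ 556.98958474 -211.24281759  283.20681284] [-2.49316364e+00 -1.90888420e+00  5.73691481e-04] [-0.22824008 -0.09587994 -2.95167923]
```

View pics/m5.png

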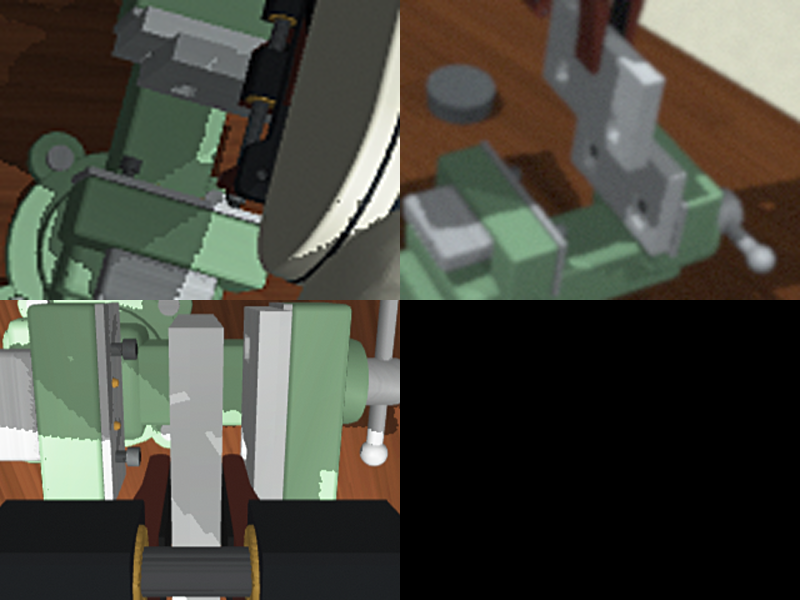

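Wrist view: plate end at panel (197,325), screw heads at (128,349) and (133,456), moving-jaw plate at (268,380), all well apart. The side panel shows the keyhole's narrow side facing the vise.

Run:
```python
from h import *
z=np.load("pics/w5.npz");d={k:z[k] for k in z};g=d["image"].mean(2).astype(int)
for nm,(u,v) in(("L",(264,189)),("R",(266,275))):
  print(nm);print(g[v-10:v+12,u-9:u+9])
print("end");print(g[160:182,292:345:4])
```

```text
L
[[101 109 114 113 113 115 114 114 112 110 109 107 105 101  98  91  83  75]
 [101 110 116 115 102 100 101 101  98  98  97  94  91  89  98  93  85  77]
 [101 111 118  81  63  62  63  63  62  61  60  57  56  59  97  95  86  79]
 [104 116 119  64  53  54  54  54  54  56  54  53  52  48  79  95  89  81]
 [104 115  98  62  59  60  59  60  60  60  60  60  58  50  75  97  90  80]
 [ 66  69  63  63  64  64  63  63  63  64  65  66  64  46  63  99  91  82]
 [ 55  56  57  68  68  68  67  68  66  67  67  70  68  39  32  97  90  80]
 [ 61  61  56  73  73  72  71  72  71  69  70  72  73  36  20  97  91  85]
 [ 65  64  58  74  74  73  76  75  73  73  74  75  75  38  17  81  97 102]
 [ 69  71  60  75  76  77  75  78  78  77  77  76  78  35  15  75 104 108]
 [ 71  77  60  77  78  78  78  79  81  80  79  81  84  35  16  75 111 111]
 [ 77  68  57  78  79  78  79  79  82  83  82  83  84  35  17  78 114 114]
 [ 77  62  61  77  78  77  78  79  80  81  81  82  84  38  17  78 115 114]
 [ 75  71  60  75  76  76  75  77  77  78  77  80  82  41  18  79 115 115]
 [ 70  67  46  72  73  73  74  76  76  76  75  7
[... 2808 characters left out ...]
2 111 111 111 110 110 109 110 110 110 112  44  46]
 [117 112 112 112 112 113 113 112 112 112 112 114  41  45]
 [117 151 151 150 150 149 150 149 149 148 149 150  41  44]
 [115 171 170 170 170 168 167 168 168 169 168 168  40  44]
 [116 174 172 173 172 170 169 169 170 170 169 170  40  43]
 [116 172 170 171 171 169 169 168 169 169 169 170  39  42]
 [116 172 170 170 170 169 168 169 169 169 170 169  39  42]
 [116 171 170 170 170 168 168 168 168 168 168 169  41  42]
 [116 171 169 171 170 168 168 167 167 169 168 169  39  41]
 [117 172 170 169 169 169 168 168 168 168 168 168  39  40]
 [118 172 169 169 170 168 168 168 168 168 168 169  40  40]
 [ 92 173 169 170 170 167 167 168 168 168 169 168  58  62]]
```

Run:
```python
from h import *
z=np.load("pics/w5.npz");d={k:z[k] for k in z};o=ctrl.get_obs()
Rt=R.from_rotvec(o["orientation"]).as_matrix();T=lambda p:Rt.T@(p-o["ee_pos"])
L=T(ray(d,(269,189.1),157));Rr=T(ray(d,(271.8,274.8),157))
print("L",L,"R",Rr,"sp",np.hypot(*(L-Rr)[:2]),"ang deg",np.degrees(np.arctan2((L-Rr)[1],(L-Rr)[0])),"mid",(L+Rr)/2)
for u,v,h in[(295.3,171.6,26),(337.5,171.6,26),(316,171.6,26),(316,161.3,-54),]:
  print(h,T(ray(d,(u,v),o["ee_pos"][2]+h)))
# edges of plate along, for its angle
print(T(ray(d,(295.3,171.6),309)), [ (v,np.where(d["image"][v,280:345].mean(1)>140)[0][[0,-1]]+280) for v in(175,185,195,205,215,225)])
# height fit
from scipy.optimize import least_squares
f=lambda s:[proj(d,Rt@np.array([s[1],0,-s[0]])+o["ee_pos"])[0][1]-171.6,proj(d,Rt@np.array([s[1],0,-s[0]+80])+o["ee_pos"])[0][1]-161.3]
print(least_squares(f,[26,60]).x)
```

```text
L [ 33.90103016 -36.59493191 126.76335539] R [-35.97725013 -36.62669148 126.73291547] sp 69.87828751030902 ang deg 0.02604083859739063 mid [ -1.03810998 -36.61081169 126.74813543]
26 [ 58.75087476  -7.52171551 -25.96843731]
26 [ 58.74190218   7.53727035 -25.98037253]
26 [ 58.74647321  -0.13443792 -25.9742922 ]
-54 [58.40491483 -0.27960403 54.02570661]
[ 58.69628767  -7.56240751 -25.2488993 ] [(175, array([295, 338])), (185, array([295, 338])), (195, array([295, 338])), (205, array([295, 338])), (215, array([296, 338])), (225, array([296, 337]))]
[13.14759516 57.77282353]
```

Request:
move_arm(steps=[[[0, 0, 0.5], 0, 1], [[0, 0, 0.7], 0, 1], [[0, 0, 0.7], 0, 1], [[0, 0, 0.7], 0, 1], [[0, 0, 0.6], 0, 1], [[0, 0, 0.4], 0, 1], [[0, 0, 0], 0, 1], [[0, 0, 0], 0, 1]])

```text
t: 22.03
ee_pos: [557.3, -210.7, 193.5]
orientation: [-2.493, -1.91, 0.001]
ft_force: [1.3, -0.0, -3.0]
width: 15.9
grasp_force: 30.0
```

Run:
```python
from h import *
d=wrist();np.savez("pics/w6.npz",**{k:d[k] for k in d});o=ctrl.get_obs();print(o["ee_pos"],o["ft_force"],o["orientation"])
Rt=R.from_rotvec(o["orientation"]).as_matrix()
c=proj(d,[Rt@np.array(p)+o["ee_pos"] for p in([34,-37,36],[-36,-37,36],[59,0,-26])]);print(c)
x,y=c[0].astype(int);im=d["image"][120:390,130:490,::-1]
cv2.imwrite("pics/w6.png",cv2.resize(im,(800,600),interpolation=cv2.INTER_CUBIC))
```

```text
[ 557.82554621 -211.08014275  194.294033  ] [-0.15638066  0.05298863 -3.08723681] [2.49345278e+00 1.91035116e+00 3.96890645e-04]
[[248.45474232 211.20588358]
 [254.01019946 329.98527107]
 [318.189156   173.22553297]]
```

View pics/w6.png

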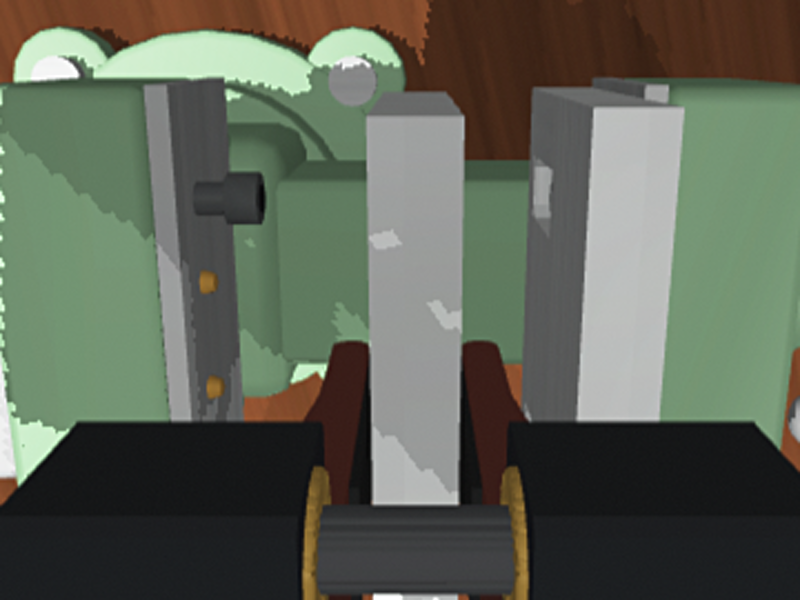

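The screw head sits at crop (245,197), the plate end edge at row 114 and the moving plate end at row 107. I'll compute the lateral offset from these.

Run:
```python
from h import *
z=np.load("pics/w6.npz");d={k:z[k] for k in z};o=ctrl.get_obs();g=d["image"].mean(2).astype(int)
Rt=R.from_rotvec(o["orientation"]).as_matrix();T=lambda p:Rt.T@(p-o["ee_pos"])
def edge(col,r0,r1):
    s=np.diff(g[r0:r1,col-1:col+2].mean(1));s=abs(s);i=s.argmax();w=s[max(i-2,0):i+3];return r0+.5+(w@np.arange(max(i-2,0),max(i-2,0)+len(w)))/w.sum()
pe=[edge(c,164,180) for c in(302,310,318,326,332)];me=[edge(c,160,178) for c in(400,408,416,424,430)]
ht=[edge(c,190,205) for c in(235,238,241,244)];hb=[edge(c,212,228) for c in(235,238,241,244)]
print(np.round(pe,1),np.round(me,1),np.round(ht,1),np.round(hb,1))
zt=o["ee_pos"][2]+25.4
print("plate end",T(ray(d,(318,np.mean(pe)),zt)),"->mid",T(ray(d,(318,np.mean(pe)),zt))[0]-60)
m=T(ray(d,(415,np.mean(me)),207));print("moving end mid",m[0]-60)
h=T(ray(d,(240,(np.mean(ht)+np.mean(hb))/2),157));print("screw mid",h[0]-35,h)
print("head end",T(ray(d,(130+262/2.222,208.9),157)))
for v in(180,230,280):
    s=np.diff(g[v,285:350]);print(v,285+s.argmax(),285+s.argmin())
```

```text
[171.8 171.8 171.8 171.8 171.9] [167.7 167.8 167.8 167.3 167.4] [196.7 196.8 196.8 196.8] [220.5 220.5 220.5 220.5]
plate end [ 59.4490538   -0.06660772 -25.40454708] ->mid -0.5509461954588701
moving end mid 0.12027321492216458
screw mid 0.1580860951771541 [ 35.1580861  -41.70659293  37.26991228]
head end [ 35.02122908 -37.47020214  37.27210237]
180 294 338
230 295 337
280 296 336
```

Request:
move_arm(steps=[[[0.024, -0.3, 0], 0, 1], [[0, -0.4, 0], 0, 1], [[0, -0.3, 0], 0, 1], [[0, 0, 0], 0, 1], [[0, 0, 0], 0, 1]])

```text
t: 22.5
ee_pos: [533.0, -204.1, 194.5]
orientation: [2.494, 1.909, 0.001]
ft_force: [-0.1, -0.1, -3.3]
width: 15.8
grasp_force: 30.0
```

Request:
move_arm(steps=[[[0, -0.06, 0], 0, 1], [[0, -0.06, 0], 0, 1], [[0, -0.06, 0], 0, 1], [[0, -0.04, 0], 0, 1], [[0, 0, 0], 0, 1]])

```text
t: 22.92
ee_pos: [528.0, -202.7, 193.8]
orientation: [-2.494, -1.91, 0.0]
ft_force: [-0.3, -0.1, -2.9]
width: 15.6
grasp_force: 30.0
```

Request:
move_arm(steps=[[[0, -0.04, 0], 0, 1], [[0, -0.04, 0], 0, 1], [[0, -0.04, 0], 0, 1], [[0, 0, 0], 0, 1]])

```text
t: 23.25
ee_pos: [525.1, -201.9, 193.9]
orientation: [-2.494, -1.91, 0.0]
ft_force: [-0.4, -0.9, -3.9]
width: 15.7
grasp_force: 30.0
```

Request:
move_arm(steps=[[[0, -0.04, 0], 0, 1], [[0, -0.04, 0], 0, 1], [[0, 0, 0], 0, 1]])

```text
t: 23.5
ee_pos: [523.2, -201.4, 193.9]
orientation: [-2.494, -1.91, 0.0]
ft_force: [-1.1, -0.2, -3.2]
width: 15.7
grasp_force: 30.0
```

Request:
move_arm(steps=[[[0, -0.04, 0], 0, 1], [[0, -0.04, 0], 0, 1], [[0, -0.04, 0], 0, 1], [[0, 0, 0], 0, 1]])

```text
t: 23.83
ee_pos: [520.2, -200.6, 193.9]
orientation: [-2.494, -1.91, 0.0]
ft_force: [0.3, -0.1, -2.8]
width: 15.9
grasp_force: 30.0
```

Request:
move_arm(steps=[[[0, -0.04, 0], 0, 1], [[0, -0.04, 0], 0, 1], [[0, 0, 0], 0, 1]])

```text
t: 24.08
ee_pos: [518.3, -200.0, 193.9]
orientation: [-2.494, -1.91, 0.0]
ft_force: [-0.1, -0.1, -2.6]
width: 15.9
grasp_force: 30.0
```

Request:
move_arm(steps=[[[0, -0.04, 0], 0, 1], [[0, -0.04, 0], 0, 1], [[0, 0, 0], 0, 1]])

```text
t: 24.33
ee_pos: [517.1, -199.8, 194.1]
orientation: [2.493, 1.909, 0.001]
ft_force: [2.2, -1.3, -4.3]
width: 15.6
grasp_force: 30.0
```

Request:
move_arm(steps=[[[0, -0.04, 0], 0, 1], [[0, 0, 0], 0, 1]])

```text
t: 24.5
ee_pos: [516.1, -199.5, 194.1]
orientation: [2.494, 1.909, 0.001]
ft_force: [2.2, -0.8, -4.4]
width: 15.6
grasp_force: 30.0
```

Request:
move_arm(steps=[[[0, -0.04, 0], 0, 1], [[0, 0, 0], 0, 1]])

```text
t: 24.67
ee_pos: [515.0, -199.2, 194.1]
orientation: [2.494, 1.909, 0.001]
ft_force: [3.6, -1.8, -3.7]
width: 15.8
grasp_force: 30.0
```

Request:
move_arm(steps=[[[0, -0.03, 0], 0, 1], [[0, 0, 0], 0, 1]])

```text
t: 24.83
ee_pos: [514.2, -199.0, 194.1]
orientation: [2.494, 1.91, 0.001]
ft_force: [4.4, -1.0, -3.3]
width: 15.7
grasp_force: 30.0
```

Request:
move_arm(steps=[[[0, -0.03, 0], 0, 1], [[0, 0, 0], 0, 1]])

```text
t: 25.0
ee_pos: [513.9, -198.9, 194.1]
orientation: [2.493, 1.909, 0.002]
ft_force: [6.2, -0.9, -5.4]
width: 15.9
grasp_force: 30.0
```

Request:
move_arm(steps=[[[0, -0.03, 0], 0, 1], [[0, 0, 0], 0, 1]])

```text
t: 25.17
ee_pos: [513.8, -198.9, 194.2]
orientation: [2.492, 1.908, 0.003]
ft_force: [7.1, -1.3, -7.2]
width: 15.8
grasp_force: 30.0
```

Request:
move_arm(steps=[[[0, 0, 0.04], 0, 1], [[0, 0, 0.04], 0, 1], [[0, 0, 0], 0, 1]])

```text
t: 25.42
ee_pos: [513.8, -199.0, 192.7]
orientation: [2.492, 1.908, 0.003]
ft_force: [6.3, -1.2, -2.9]
width: 15.4
grasp_force: 30.0
```

Request:
move_arm(steps=[[[0, 0, 0.04], 0, 1], [[0, 0, 0.04], 0, 1], [[0, 0, 0], 0, 1]])

```text
t: 25.67
ee_pos: [513.8, -199.0, 190.7]
orientation: [2.492, 1.908, 0.003]
ft_force: [5.4, -2.1, -2.0]
width: 15.7
grasp_force: 30.0
```

Request:
move_arm(steps=[[[0, 0, 0.04], 0, 1], [[0, 0, 0.04], 0, 1], [[0, 0, 0.04], 0, 1], [[0, 0, 0], 0, 1]])

```text
t: 26.0
ee_pos: [513.8, -199.0, 187.7]
orientation: [2.492, 1.908, 0.003]
ft_force: [6.6, -1.5, -2.3]
width: 15.7
grasp_force: 30.0
```

Request:
move_arm(steps=[[[0, 0, 0.04], 0, 1], [[0, 0, 0.04], 0, 1], [[0, 0, 0], 0, 1]])

```text
t: 26.25
ee_pos: [513.8, -199.0, 185.7]
orientation: [2.492, 1.908, 0.003]
ft_force: [5.8, -2.0, -1.6]
width: 15.7
grasp_force: 30.0
```

Request:
move_arm(steps=[[[0, 0, 0.04], 0, 1], [[0, 0, 0.04], 0, 1], [[0, 0, 0], 0, 1]])

```text
t: 26.5
ee_pos: [513.8, -199.0, 183.8]
orientation: [2.492, 1.908, 0.003]
ft_force: [5.6, -1.4, -2.0]
width: 15.8
grasp_force: 30.0
```

Request:
move_arm(steps=[[[0, 0, 0.04], 0, 1], [[0, 0, 0], 0, 1]])

```text
t: 26.67
ee_pos: [513.9, -199.1, 182.8]
orientation: [2.492, 1.908, 0.003]
ft_force: [4.9, -2.3, -1.9]
width: 15.8
grasp_force: 30.0
```

Request:
move_arm(steps=[[[0, 0, 0.03], 0, 1], [[0, 0, 0], 0, 1]])

```text
t: 26.83
ee_pos: [513.8, -199.0, 182.1]
orientation: [2.492, 1.908, 0.003]
ft_force: [5.5, -1.3, -1.5]
width: 15.7
grasp_force: 30.0
```

Request:
move_arm(steps=[[[0, 0, 0.03], 0, 1], [[0, 0, 0], 0, 1]])

```text
t: 27.0
ee_pos: [513.9, -199.1, 181.5]
orientation: [2.492, 1.908, 0.003]
ft_force: [4.5, -1.0, -0.5]
width: 15.8
grasp_force: 30.0
```

Request:
move_arm(steps=[[[0, 0, 0.02], 0, 1], [[0, 0, 0], 0, 1]])

```text
t: 27.17
ee_pos: [513.9, -199.1, 181.4]
orientation: [2.492, 1.908, 0.003]
ft_force: [4.2, -1.6, 4.8]
width: 16.0
grasp_force: 30.0
```

Request:
move_arm(steps=[[[0, 0, 0.02], 0, 1], [[0, 0, 0], 0, 1]])

```text
t: 27.33
ee_pos: [513.9, -199.1, 181.3]
orientation: [2.492, 1.908, 0.003]
ft_force: [3.2, -0.0, 8.8]
width: 15.8
grasp_force: 30.0
```

Request:
move_arm(steps=[[[0, 0, 0.02], 0, 1], [[0, 0, 0], 0, 1], [[0, 0, 0], 0, 1]])

```text
t: 27.58
ee_pos: [513.9, -199.1, 181.2]
orientation: [2.492, 1.908, 0.003]
ft_force: [2.3, 0.5, 13.0]
width: 15.5
grasp_force: 30.0
```

Request:
move_arm(steps=[[[0, 0, 0.01], 0, 1], [[0, 0, 0], 0, 1], [[0, 0, 0], 0, 1], [[0, 0, 0], 0, 1]])

```text
t: 27.92
ee_pos: [514.0, -199.1, 181.2]
orientation: [2.492, 1.908, 0.003]
ft_force: [0.1, 0.3, 13.9]
width: 16.0
grasp_force: 30.0
```

Request:
move_arm(steps=[[[0, 0, -0.04], 0, 1], [[0, 0, 0], 0, 1]])

```text
t: 28.08
ee_pos: [513.9, -199.1, 181.3]
orientation: [2.492, 1.908, 0.003]
ft_force: [3.9, -1.5, 7.5]
width: 15.7
grasp_force: 30.0
```

Request:
move_arm(steps=[[[0, 0.05, -0.03], 0, 1], [[0, 0, 0], 0, 1], [[0, 0, 0], 0, 0.5], [[0, 0, 0], 0, 0.5], [[0, 0, 0], 0, 0.5], [[0, 0, 0], 0, 0.5], [[0, 0, 0], 0, 0.5], [[0, 0, 0], 0, 0.5]])

```text
t: 28.75
ee_pos: [513.3, -198.7, 180.1]
orientation: [-2.494, -1.909, 0.001]
ft_force: [-0.1, 1.2, 0.3]
width: 43.6
grasp_force: 0.0
```

Request:
move_arm(steps=[[[0, 0, -0.3], 0, 0.5], [[0, 0, -0.6], 0, 0.5], [[0, 0, -0.9], 0, 0.5], [[0, 0, -0.9], 0, 0.5], [[0, 0, -0.9], 0, 0.5], [[0, 0, -0.5], 0, 0.5], [[0, 0, 0], 0, 0.5]])

```text
t: 29.33
ee_pos: [515.3, -199.5, 286.6]
orientation: [2.49, 1.907, 0.005]
ft_force: [1.3, -0.3, -0.0]
width: 43.7
grasp_force: 0.0
```

Run:
```python
from h import *
w=wrist();s=cams.get_image("side");o=ctrl.get_obs();print(o["ee_pos"],o["ft_force"])
def C(a,x0,y0,x1,y1,sz):return cv2.resize(a["image"][y0:y1,x0:x1,::-1],sz,interpolation=cv2.INTER_CUBIC)
cv2.imwrite("pics/m7.png",np.hstack([C(s,360,230,520,350,(400,400)),C(w,160,130,480,390,(400,400))]))
g=w["image"].mean(2).astype(int)
Rt=R.from_rotvec(o["orientation"]).as_matrix();print(proj(w,[Rt@np.array([60,y,0])+[*o["ee_pos"][:2],207] for y in(-8,8)]))
```

```text
[ 513.65772219 -198.80166669  283.21287643] [-0.38833432 -0.11237013 -0.2356465 ]
[[300.24720082 157.04812707]
 [325.63505265 157.04938944]]
```

View pics/m7.png

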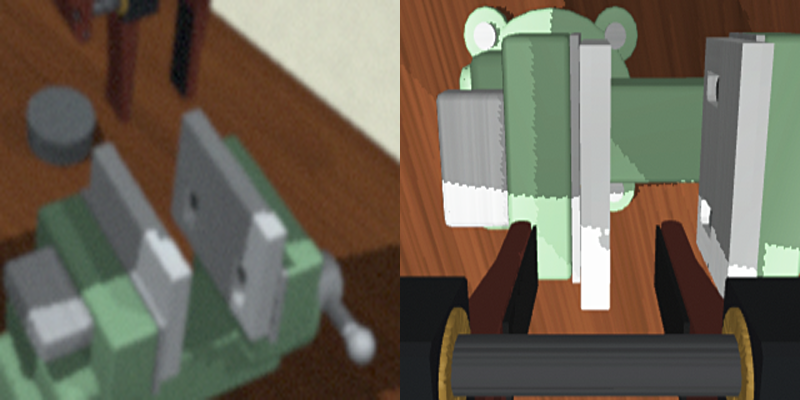

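The side panel shows the plate at (140,230) hanging on the fixed jaw, level with the like plate at (230,230). The wrist panel shows it lying parallel along the jaw at (595,180), and the robot touches nothing, so I'm handing in.

```bash
python3 -c "
from workcell import ctrl
print(ctrl.close_job())"
```

```text
the job is handed in; nothing more can be done
None
```

The jaw plate is hanging home behind both screw heads, pressed down with about 14 N at the wrist (roughly 17 N with its own weight), the gripper is clear, and the job was handed in at about 29 s.

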